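# Turn a gearmotor shaft to its flat and hold the belt pulley on it

## Robot

A 6-joint arm with a two-finger parallel gripper is mounted at the origin on a cart in front of the work surface, level with it; the furniture and walls round the work are solid. World frame = base frame: x ahead of the robot, y to its left, z up, the work surface at z = 0. Lengths are in m, angles in degrees, forces in N, time in s.
With the tool pointing down it reaches from about 0.4 to 0.825 m from the base axis. Payload 7 kg.
Tool frame: the origin (TCP) lies at the very end of the fingers, on their centre line; the grasp point (between the pads) lies 19 mm behind it (r.hold_point_z is the distance from the TCP to the grasp point, in m); x points along the fingers, y is the direction in which the jaws open and shut, and the axes are right-handed (so a half turn about x gives the same grasp; the last joint's range is limited). The gripper opens to 88 mm and grips with 3 to 60 N. Pads are 19 mm wide; open, the fingers measure 130 mm over their backs; the gripper's body (78 mm by 193 mm) begins 47 mm behind the grasp point.
Start: joints at [92.137, 20.546, 0.682, 0, -70.136, -16.507], TCP at [0.168, 0.654, 0.227] pointing down, gripper open.
Joint ranges: [-176.03, 176.03], [-82.01, 121.73], [-58.28, 71.71], [-173.87, 95.51], [-174.79, -0.11], [-173.66, 173.66]. Speed limits (degrees/s): [136.94, 136.94, 172.46, 180, 180, 180].

## Interface

Orientations are given as [roll, pitch, yaw] about the fixed x, y, z axes, in that order (R = Rz(yaw) Ry(pitch) Rx(roll)).
In Python, from plant import r gives the robot as it stands. The module is installed in compiled form; this text tells all that it offers.
- The arm moves only by the shell command python3 -m creep 'ROWS' [FORCE]. ROWS is JSON, a list of rows, each a list of 7 numbers: the turn, a rotation vector about the tool's x, y, z in rad, then the shift along the tool's x, y, z in cm, then the opening in per cent of the stroke, from 0 (shut) to 100 (fully open). In form: [[rx, ry, rz, x, y, z, fingers], ...]. A call has 1 to 8 rows; each row shifts and turns the commanded pose from where the row before left it, along the tool's axes as they then stand; what a row does not reach is not made up. A row lasts 1/10 s, in which the tool goes at most 50 mm and 8.59 degrees, less where a joint would pass 70% of its speed; a pose out of reach is approached as far as the arm can. A call is refused whole if a number of a shift passes 5 or a number of a turn 0.15, either way. A call with a gripper value outside its range is refused whole. The fingers move at their own pace and stop on an object; FORCE is the grip in N (left out, the last holds). Time passes only in rows, so rows that do not move let the fingers close. It gives the time, the measured TCP pose, the force and the opening at its end, in the units of the state.
- r.get_state(): the state, without advancing time (a new reading comes with each control period).
- r.capture(name): name is "side" or "top"; returns (picture, depth): 384x512x3 uint8, blue, green, red; 384x512 float32, m along the optical axis (not along the pixel's ray), 0 where there is no reading.
- r.camera_info(name): a dict with "fovy" (degrees; the focal length in pixels is half the picture's height over the tangent of half this angle, whatever the lens; pixels are square), "cx", "cy" (the principal point, pixels), "dist_coeffs" ([k1, k2, p1, p2, k3] as OpenCV has them; the pictures are not rectified), "camera_from_world" (4x4, takes a point from world to camera coordinates). Camera axes: x right, y down, z forward; pixel columns grow to the right and rows downward; lengths in m; the calibration is good to about 2 mm. A picture is of the moment at which its call begins. camera_info takes no time and is no camera call.
- r.close_job(): hands the job in, once; it reports no verdict.
Trained networks look in the newest picture that a camera, given by its name, has taken for a name from the list of things; names that differ only in an ending like _2 or _b are one class to them, and where a whole thing is asked for, a point or a joint stands for the part that bears it (a point fixed in the world has none). Each returns a list of dicts, best first, with "score" (0 to 1); they miss things now and then, are a little off and sometimes report something else, mostly with a low value. They report only what shows in the picture. A call takes as long as a camera call. They do not tell look-alikes from the thing itself.
- r.look_for(query, camera): "rect" ([left, top, right, bottom] in pixels, round what is visible of it).
- r.masks_of(query, camera): "pixels" (384x512 bool, what is visible of it) and "rect" ([left, top, right, bottom] in pixels, round what is visible of it).
The state is a dict: "time_s": time; "joints": joint angles; "qd": joint speeds; "joint_torque": joint torques, N m; "tcp_pos": TCP position; "eef_rot": TCP orientation; "contact_force": force on the tool from outside, world axes, zero at the start; "moment": the same for the moment, N m; "gripper_width": finger opening in m.
Only numpy, scipy, OpenCV 4.12 (cv2) and the standard library are available. Lean on these libraries where they do the work, as an engineer would, in place of code of your own. Each camera call takes 0.05 s, during which the arm holds its last target. There are 200 camera calls.

## Task

One of the two right-angle gearmotors already has its belt pulley; the other shaft is still bare. Take the bare shaft's end between the fingers, feel for its two flats and turn it until one flat faces squarely to the front of the gearbox, straight away from the motor, then slide the spare pulley onto it, hub up, with its screw over that front flat. Finish still holding the pulley there like its neighbour's, hub top flush with the shaft end and fingers clear of the screw head, so that I can tighten the screw; leave the finished drive and the other things on the table alone.

Things in the scene. Friction and masses are not known exactly. Their poses are not given: they have to be found in the camera images.
- bare_drive: The gearmotor without a pulley, fixed; origin on the table under its upright shaft's axis, z up, x back along the lying motor, so its front is -x, away from the motor. Foot plate 98 x 90 x 8 mm, grey gearbox 70 x 70 mm to 58 mm height, black motor 40 mm in diameter (connector top at 59 mm) to 110 mm behind the axis. May be the left or the right of the two
- bare_shaft_end (a point): Centre of the bare steel shaft's top end, 100 mm above the table; axes as bare_drive. The shaft stands 36 mm out of a boss 29 mm across. Diameter 16 mm; its upper 24 mm has two opposite flats: fingers closed across the flats are 10 mm apart, across the round sides 16 mm. 1.2 mm chamfer at the end
- bare_shaft (a joint): Angle of the bare shaft in its gearbox, in rad, growing counterclockwise seen from above. At 0 and at 3.14 the flats are square to the front, one facing straight to the front of the gearbox; at 1.57 they face the sides. It starts between 0.4 and 2.74. It turns by hand against a slight drag (0.04 N m) and stays where it is left; stops at -1.6 and 4.8
- finished_drive: The same gearmotor with its pulley already fitted (screw to the front, hub top flush with the shaft end at 100 mm): fixed, to be left alone. Origin and axes as for bare_drive
- spare_pulley: Loose aluminium pulley standing hub up at the robot's left; origin under its centre, z up through the bore. 28 mm tall, 55 to 110 g. Flanges 40 mm across, 0 to 14 mm up; plain hub 28 mm across, 14 to 28 mm up: grip there. Bore 18 mm (1 mm play all round), widened at its lower mouth. The screw, on its -x side, stands 2.7 mm into the bore: it goes on only with the screw over a flat (to 0.35 rad)
- pulley_hub_top (a point): Centre of the hub's top face, 28 mm above the pulley's underside, axes as spare_pulley
- pulley_screw: The socket head cap screw in the pulley's hub, not yet tightened, part of the pulley; origin on the pulley's axis 21 mm above its underside; it points along the pulley's -x, its head 7.2 mm in diameter and reaching from 14 to 18 mm from the pulley's axis
- pulley_screw_head (a point): Outer end of the screw's head, 18 mm from the pulley's axis on its -x side, 21 mm above its underside
- hex_key_5: Bystander: steel hex key, 30 x 88 x 4 mm, on the table in front of the drives; origin under its centre
- caliper: Bystander: caliper, 63 x 200 x 12 mm, on the table between the drives and the pulley; origin under its centre
- lens_case: Bystander: round white lens case, 57 mm across, 20 mm tall, behind the pulley; origin under its centre
Mind the look-alikes: they are no part of the job. Leave any pink or turquoise look-alike of the spare_pulley alone.

How it is judged (in metres and radians):
On the way:
1. the bare shaft, in the fingers, has been turned until a flat faces the front (within 0.15 rad), before the pulley is put on ((value of joint bare_shaft between -0.15 and 0.15 rad or value of joint bare_shaft between 2.99159 and 3.29159 rad) and contact force between the fingers and bare_drive above 1 N and distance between pulley_hub_top and bare_shaft_end above 0.06 m), for 0.2 s.
At the end, for the whole second after the job is handed in: a flat faces the front within 0.2 rad; pulley upright on the shaft within 3 mm and 0.1 rad, hub top flush with the shaft end within 3 mm (so nothing under it), screw head within 5.5 mm of the centre line to the front; the fingers grip the still pulley and do not touch the screw ((value of joint bare_shaft between -0.2 and 0.2 rad or value of joint bare_shaft between 2.94159 and 3.34159 rad) and horizontal distance between pulley_hub_top and bare_shaft_end below 0.003 m and z of pulley_hub_top in the frame of bare_shaft_end between -0.003 and 0.003 m and angle between the z axis of spare_pulley and the z axis of bare_drive, either way round below 0.1 rad and x of pulley_screw_head in the frame of bare_shaft_end below -0.012 m and y of pulley_screw_head in the frame of bare_shaft_end between -0.0055 and 0.0055 m and contact force between the fingers and spare_pulley above 1 N and contact force between the fingers and pulley_screw below 0.3 N and linear speed of spare_pulley below 0.02 m/s); the arm keeps its last pose, push and grip.
It fails at once if the finished drive is pushed (contact force between any of the fingers, the arm and finished_drive above 3 N).
It fails at once if a bystander is moved by more than 20 mm (distance of any of hex_key_5, caliper, lens_case from where it was at the start of the episode above 0.02 m).
It also fails if it takes over 58 s, if anything falls off the work surface, if the arm or the gripper's body presses on something with over 40 N, if the wrist force passes 120 N, or if a joint passes its speed limit or range.

## Working session

There is one attempt and no reset: what is moved stays moved. The work goes in short steps, Python scripts to look and compute and a shell command to move; the robot and the scene stay as the last step left them, time stands still between calls to the robot, and variables do not carry over. Pictures are saved under pics/ and viewed, about 8 in all and at most 12, crops included, and the job is handed in when it is done.

```bash
mkdir -p pics; cat > h.py <<'E'
import numpy as np, cv2
from plant import r
def cam(n):
    i=r.camera_info(n); f=192/np.tan(np.radians(i["fovy"]/2))
    K=np.array([[f,0,i["cx"]],[0,f,i["cy"]],[0,0,1.]]); return K,np.array(i["dist_coeffs"],float),np.array(i["camera_from_world"])
def cloud(n,d):
    K,D,T=cam(n); v,u=np.mgrid[0:384,0:512]
    p=cv2.undistortPoints(np.stack([u,v],-1).reshape(-1,1,2).astype(np.float32),K,D).reshape(384,512,2)
    c=np.dstack([p*d[...,None],d]); return (c-T[:3,3])@T[:3,:3]
def proj(n,P):
    K,D,T=cam(n); return cv2.projectPoints(np.atleast_2d(np.array(P,float)),cv2.Rodrigues(T[:3,:3])[0],T[:3,3],K,D)[0].reshape(-1,2)
E
python3 - <<'E'
from h import *
s=r.get_state(); print({k:np.round(v,3) for k,v in s.items()})
ims=[]
for n in("side","top"):
    im,d=r.capture(n); cv2.imwrite(f"pics/{n}0.png",im); W=cloud(n,d); np.save(f"{n}0.npy",W); ims.append(im)
    T=cam(n)[2]; print(n,"cam at",np.round(-T[:3,:3].T@T[:3,3],3), "look",np.round(T[2,:3],2))
    for q in("bare_drive","finished_drive","bare_shaft_end","spare_pulley","pulley_screw","hex_key_5","caliper","lens_case"):
        for m in r.masks_of(q,n)[:3]:
            p=W[m["pixels"]&(d>0)]
            print(q,round(m["score"],2),np.round(m["rect"]),np.round(np.median(p,0),3) if len(p) else None, np.round(np.percentile(p,98,axis=0),3) if len(p) else None)
cv2.imwrite("pics/both0.png",cv2.resize(np.vstack(ims),(800,1200)) [:0] if 0 else np.vstack(ims)[:0] if 0 else ims[0])
E
```

```text
{'time_s': np.float64(0.0), 'joints': array([ 9.2136e+01,  2.0591e+01,  6.3500e-01, -2.2000e-02, -7.0136e+01,
       -1.6508e+01]), 'qd': array([ 0.049, -0.096, -0.082,  0.003,  0.048,  0.045]), 'joint_torque': array([-1.0000e-03, -5.8271e+01,  2.9307e+01,  6.9980e+00,  7.0000e-03,
       -0.0000e+00]), 'tcp_pos': array([0.167, 0.653, 0.226]), 'eef_rot': array([  93.855,   89.906, -100.525]), 'contact_force': array([-0.066,  0.11 , -0.934]), 'moment': array([-0.037, -0.012,  0.014]), 'gripper_width': np.float64(0.088)}
side cam at [0.247 1.084 0.661] look [ 0.2  -0.86 -0.46]
bare_drive 0.86 [246. 149. 288. 175.] [ 0.52  -0.336  0.042] [ 0.599 -0.317  0.089]
bare_drive 0.5 [163. 298. 191. 319.] [0.566 0.462 0.018] [0.595 0.483 0.021]
finished_drive 0.88 [242. 166. 290. 197.] [ 0.481 -0.172  0.035] [ 0.575 -0.14   0.095]
bare_shaft_end 0.62 [247. 144. 286. 175.] [ 0.515 -0.336  0.042] [ 0.593 -0.317  0.09 ]
spare_pulley 0.76 [262. 277. 277. 294.] [0.379 0.343 0.014] [0.396 0.352 0.027]
spare_pulley 0.68 [268. 258. 282. 275.] [0.384 0.26  0.012] [0.403 0.271 0.027]
spare_pulley 0.55 [23
[... 549 characters left out ...]
36. 201.] [ 0.477 -0.186  0.053] [ 0.573 -0.146  0.101]
bare_shaft_end 0.67 [352. 145. 384. 197.] [ 0.505 -0.349  0.05 ] [ 0.598 -0.317  0.079]
spare_pulley 0.66 [150. 182. 160. 194.] [0.481 0.384 0.015] [0.501 0.406 0.032]
spare_pulley 0.61 [163. 212. 175. 220.] [0.378 0.326 0.015] [0.395 0.347 0.031]
spare_pulley 0.6 [185. 209. 198. 221.] [0.384 0.247 0.015] [0.401 0.267 0.031]
hex_key_5 0.44 [333. 218. 349. 224.] [ 0.354 -0.276  0.004] [ 0.357 -0.245  0.008]
caliper 0.63 [230. 180. 274. 220.] [0.42  0.064 0.007] [0.485 0.13  0.013]
lens_case 0.62 [330. 221. 339. 227.] [ 0.344 -0.234  0.002] [ 0.348 -0.219  0.007]
lens_case 0.58 [128. 153. 145. 167.] [0.569 0.45  0.02 ] [0.597 0.475 0.025]
```

View pics/side0.png

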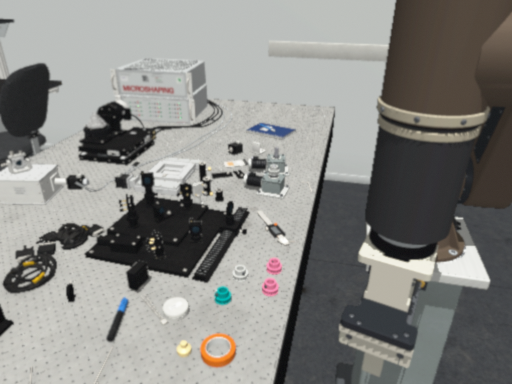

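View pics/top0.png

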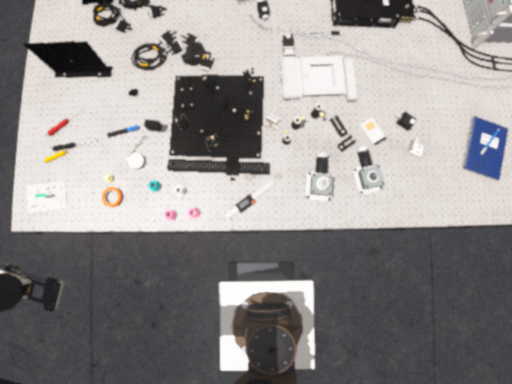

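The side view shows the grey spare pulley at about (240,271), turquoise at (222,296) and the pinks at (270,266/287). The bare drive is the far one, at (270,160). In the top view the spare is at (179,189), the finished drive at (320,180) and the bare drive at (370,172).

```bash
python3 - <<'E'
from h import *
S=cv2.imread("pics/side0.png");T=cv2.imread("pics/top0.png")
f=lambda im,u,v,w,h:cv2.resize(im[v:v+h,u:u+w],(400,300),interpolation=cv2.INTER_CUBIC)
cv2.imwrite("pics/c1.png",np.vstack([np.hstack([f(T,300,140,88,66),f(T,160,174,40,30)]),np.hstack([f(S,236,138,64,48),f(S,222,256,40,30)])]))
W={n:np.load(f"{n}0.npy") for n in("side","top")}
print("f",cam("top")[0][0,0],cam("side")[0][0,0])
rr=r.masks_of("bare_drive","top")
for n in W:
    P=W[n].reshape(-1,3)
    for nm,c,rad in(("bare",(.47,-.345),.11),("fin",(.44,-.18),.11)):
        Q=P[np.hypot(P[:,0]-c[0],P[:,1]-c[1])<rad]; Q=Q[Q[:,2]>.003]
        for lo,hi in((.004,.014),(.05,.064),(.075,.12)):
            q=Q[(Q[:,2]>lo)&(Q[:,2]<hi)]
            if len(q)>2: print(n,nm,lo,len(q),"mean",np.round(q.mean(0),4),"max z",round(q[:,2].max(),3),[np.round(x,3) for x in cv2.minAreaRect(q[:,:2].astype(np.float32))])
    Q=P[(abs(P[:,0]-.46)<.035)&(abs(P[:,1]-.31)<.035)&(P[:,2]>.006)]
    for lo,hi in((.006,.02),(.022,.035)):
        q=Q[(Q[:,2]>lo)&(Q[:,2]<hi)]
        if len(q): print(n,"pulley",lo,len(q),np.round(q.mean(0),4),cv2.minAreaRect(q[:,:2].astype(np.float32)))
E
```

```text
f 372.25106417650653 405.1256734824605
side bare 0.004 59 mean [ 0.4813 -0.3452  0.0077] max z 0.013 [array([ 0.493, -0.341]), array([0.13, 0.08]), np.float64(34.339)]
side bare 0.05 147 mean [ 0.503  -0.3514  0.0555] max z 0.064 [array([ 0.52 , -0.353]), array([0.121, 0.071]), np.float64(15.845)]
side bare 0.075 27 mean [ 0.4964 -0.36    0.0874] max z 0.097 [array([ 0.497, -0.362]), array([0.014, 0.021]), np.float64(62.77)]
side fin 0.004 149 mean [ 0.4657 -0.164   0.0075] max z 0.014 [array([ 0.471, -0.164]), array([0.126, 0.083]), np.float64(19.275)]
side fin 0.05 171 mean [ 0.475  -0.1764  0.0555] max z 0.063 [array([ 0.493, -0.185]), array([0.073, 0.112]), np.float64(87.889)]
side fin 0.075 83 mean [ 0.4712 -0.1792  0.0878] max z 0.099 [array([ 0.471, -0.181]), array([0.039, 0.031]), np.float64(12.627)]
side pulley 0.006 97 [0.4623 0.3067 0.013 ] ((0.4630892872810364, 0.3040950894355774), (0.037627123296260834, 0.03174988180398941), 5.140073299407959)
side pulley 0.022 60 [0.4619 0.3022 0.0252] ((0.46285295486450195, 0.3011515438556671), (0.025792555883526802, 0.0294936411082744
[... 400 characters left out ...]
at64(75.309)]
top fin 0.004 275 mean [ 0.4491 -0.1705  0.0073] max z 0.014 [array([ 0.437, -0.177]), array([0.214, 0.19 ]), np.float64(38.656)]
top fin 0.05 358 mean [ 0.4797 -0.1888  0.0569] max z 0.064 [array([ 0.493, -0.192]), array([0.071, 0.111]), np.float64(84.201)]
top fin 0.075 118 mean [ 0.4718 -0.1888  0.0924] max z 0.106 [array([ 0.472, -0.19 ]), array([0.038, 0.039]), np.float64(47.839)]
top pulley 0.006 44 [0.4626 0.2951 0.0129] ((0.4604312777519226, 0.2956516146659851), (0.04189519211649895, 0.03683538734912872), 25.83453941345215)
top pulley 0.022 38 [0.4618 0.2948 0.0272] ((0.4628097712993622, 0.2946215271949768), (0.025118114426732063, 0.02784578874707222), 88.3079833984375)
```

View pics/c1.png

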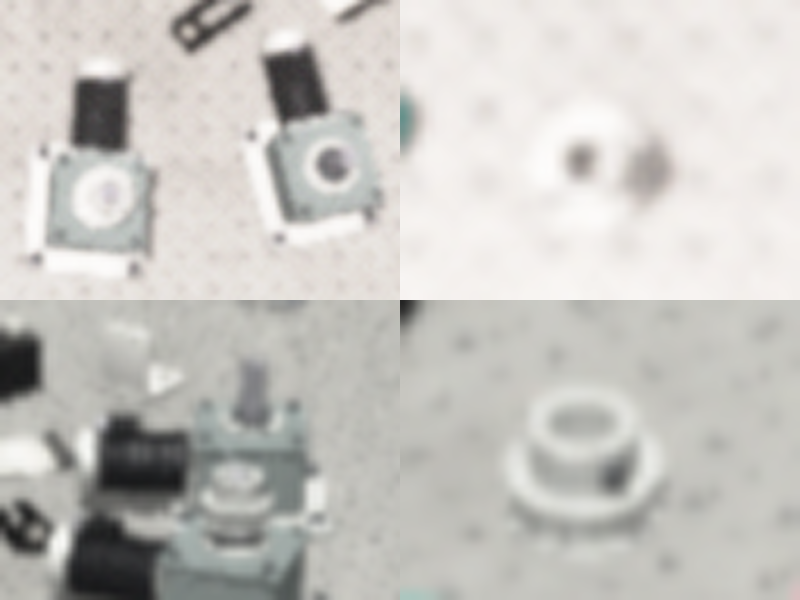

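```bash
python3 - <<'E'
from h import *
A={}
for n in("top","side"):
    c=[r.capture(n) for _ in range(5)]; A[n]=np.mean([x[0] for x in c],0).astype(np.uint8); D=np.median([x[1] for x in c],0); np.save(n+"D.npy",D); cv2.imwrite(f"pics/{n}avg.png",A[n])
def f(im,u,v,w,h):
    g=im[v:v+h,u:u+w].astype(float); g=255*((g/255)**2.2); return cv2.resize(np.clip(g,0,255).astype(np.uint8),(400,300),interpolation=cv2.INTER_LANCZOS4)
cv2.imwrite("pics/c2.png",np.vstack([np.hstack([f(A["top"],145,176,60,45),f(A["top"],166,180,24,18)]),np.hstack([f(A["side"],205,250,80,60),f(A["side"],228,261,24,18)])]))
for n in("top","side"):
    W=cloud(n,np.load(n+"D.npy")); P=W.reshape(-1,3)
    q=P[(abs(P[:,0]-.462)<.03)&(abs(P[:,1]-.297)<.03)&(P[:,2]>.0265)]; print(n,"hubtop",len(q),np.round(q.mean(0),4),np.round(q.min(0),4),np.round(q.max(0),4))
    q=P[(abs(P[:,0]-.497)<.03)&(abs(P[:,1]+.362)<.03)&(P[:,2]>.075)]; print(n,"shaft",len(q),np.round(q.mean(0),4),np.round(q.min(0),4),np.round(q.max(0),4))
    q=P[(abs(P[:,0]-.472)<.03)&(abs(P[:,1]+.187)<.03)&(P[:,2]>.094)]; print(n,"fin",len(q),np.round(q.mean(0),4))
    for a in (3,6,9,12,15,18):
        pass
    # expected projections
    print(n,"proj pulley top",proj(n,[.462,.297,.028]),"shaft",proj(n,[.497,-.362,.1]))
# fit drive yaw by comparing gearbox top (z .054-.060) points with 70x70 + motor
W=cloud("top",np.load("topD.npy")).reshape(-1,3)
from scipy.optimize import minimize
for nm,c0 in(("bare",(.497,-.362)),("fin",(.472,-.188))):
    Q=W[(np.hypot(W[:,0]-c0[0],W[:,1]-c0[1])<.15)&(W[:,2]>.046)&(W[:,2]<.061)]
    g=np.mgrid[-.06:.13:.002,-.06:.06:.002].reshape(2,-1).T
    for k in range(1):
        def cost(p):
            t=p[2];d=Q[:,:2]-p[:2];x=d@[np.cos(t),np.sin(t)];y=d@[-np.sin(t),np.cos(t)]
            ax=np.maximum(abs(x)-.035,0);ay=np.maximum(abs(y)-.035,0);bx=np.maximum(np.maximum(x-.11,-x),0);by=np.maximum(abs(y)-.014,0)
            return np.sum(np.minimum(np.minimum(np.hypot(ax,ay),np.hypot(bx,by)),.01)**2)*1e4
        rs=[minimize(cost,[c0[0]+a,c0[1]+b,t],method="Nelder-Mead") for a in(-.004,.004) for b in(-.004,.004) for t in(.1,.25)]
        b=min(rs,key=lambda s:s.fun); print(nm,len(Q),np.round(b.x,4),np.degrees(b.x[2]),b.fun)
E
```

```text
top hubtop 25 [0.4629 0.2952 0.0283] [0.4518 0.2822 0.027 ] [0.4763 0.3068 0.0306]
top shaft 23 [ 0.4973 -0.3628  0.0935] [ 0.4898 -0.3682  0.0759] [ 0.5044 -0.3587  0.1019]
top fin 56 [ 0.4721 -0.1901  0.099 ]
top proj pulley top [[177.77698114 190.12787588]] shaft [[375.49947312 174.14157832]]
side hubtop 5 [0.4628 0.3064 0.0267] [0.4529 0.299  0.0266] [0.4732 0.3143 0.0269]
side shaft 28 [ 0.4962 -0.3592  0.0872] [ 0.4882 -0.3648  0.0751] [ 0.5042 -0.3543  0.0971]
side fin 23 [ 0.4721 -0.185   0.0967]
side proj pulley top [[240.66760232 266.52722799]] shaft [[275.97119025 146.53796082]]
bare 558 [ 0.4979 -0.365   0.2136] 12.236069288620538 55.14758870909563
fin 488 [ 0.4737 -0.1902 -0.1035] -5.929521066352546 33.07163701120253
```

View pics/c2.png

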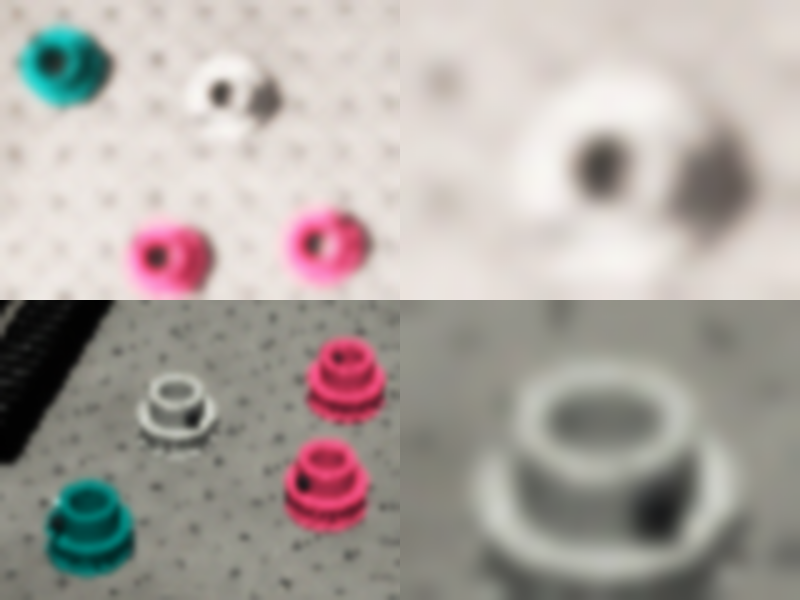

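The screws show only in the side view. The spare's is at about (243.5,273.6), with its hub centre at (240.3,268.2), so it points toward the robot's left-front. The dark patches at the right in the top view are shading.

```bash
cat >> h.py <<'E'
from scipy.spatial.transform import Rotation as Ro
def ray(n,uv,z):
    K,D,T=cam(n); p=cv2.undistortPoints(np.array([[uv]],np.float32),K,D).ravel(); c=-T[:3,:3].T@T[:3,3]; d=T[:3,:3].T@np.r_[p,1]
    return c+d*(z-c[2])/d[2]
def go(target=None,yaw=None):
    s=r.get_state(); R=Ro.from_euler("xyz",s["eef_rot"],degrees=True).as_matrix(); p=np.array(s["tcp_pos"])
    jy=np.degrees(np.arctan2(R[1,1],R[0,1])); print("t",round(s["time_s"],2),"tcp",np.round(p,4),"jaw yaw",round(jy,1),"tool z yaw",round(np.degrees(np.arctan2(R[1,2],R[0,2])),1),"tilt",np.round(R[:2,0],4),"w",np.round(s["gripper_width"]*1e3,2),"F",np.round(s["contact_force"],1),"M",np.round(s["moment"],2),"j",np.round(s["joints"],1))
    if target is not None: print(" shift cm tool",np.round(R.T@(np.array(target)-p)*100,2))
    if yaw is not None: print(" rx needed rad (mod pi)",round(-((np.radians(yaw-jy)+np.pi/2)%np.pi-np.pi/2),3))
E
python3 - <<'E'
from h import *
a=ray("side",(240.3,268.2),.028); b=ray("side",(243.5,273.6),.021); print("hub",a,"screw",b,"ang",np.degrees(np.arctan2(*(b-a)[1::-1])), np.hypot(*(b-a)[:2]))
c=ray("top",(166+(603-400)/16.67,180+165/16.67),.028); print("bore top",c)
W=cloud("top",np.load("topD.npy")).reshape(-1,3)
q=W[(W[:,0]>.35)&(W[:,0]<.68)&(abs(W[:,1])<.6)]; print("max h",q[:,2].max(),q[q[:,2].argmax()])
go([.55,.2,.227])
E
```

```text
hub [0.46116231 0.30368295 0.028     ] screw [0.45033593 0.31373214 0.021     ] ang 137.13208299665268 0.014771485045223654
bore top [0.46277668 0.29562511 0.028     ]
max h 0.10774520205881706 [0.54397301 0.1096183  0.1077452 ]
t 1.45 tcp [0.1675 0.6539 0.2266] jaw yaw -104.4 tool z yaw 165.6 tilt [-0. -0.] w 87.33 F [-0.3 -0.1 -0. ] M [-0.03 -0.01  0.02] j [ 92.1  20.5   0.7  -0.  -70.1 -16.5]
 shift cm tool [-4.000e-02  3.447e+01 -4.831e+01]
```

```bash
python3 -m creep '[[0.075,0,0,0,0,-5,100],[0.075,0,0,0,0,-5,100],[0.075,0,0,0,0,-5,100],[0.075,0,0,0,0,-5,100],[0.075,0,0,0,0,-5,100],[0.075,0,0,0,0,-5,100],[0.075,0,0,0,0,-5,100],[0.075,0,0,0,0,-5,100]]' 10
python3 -c "
from h import *
go([.4975,-.3645,.15])"
```

```text
time_s: 2.25
tcp_pos: [0.5124, 0.459, 0.2264]
eef_rot: [-153.1, 90.0, -22.0]
contact_force: [0.4, 0.8, 0.1]
gripper_width: 0.0875
t 2.25 tcp [0.5124 0.459  0.2264] jaw yaw -138.9 tool z yaw 131.1 tilt [ 0.0001 -0.    ] w 87.54 F [0.4 0.8 0.1] M [ 0.16 -0.07  0.03] j [ 58.   21.8   2.5   0.  -70.7 -17. ]
 shift cm tool [  7.64  55.24 -61.09]
```

```bash
python3 -m creep '[[0.075,0,0,0,0,-5,100],[0.075,0,0,0,0,-5,100],[0.075,0,0,0,0,-5,100],[0.075,0,0,0,0,-5,100],[0.075,0,0,0,0,-5,100],[0.075,0,0,0,0,-5,90],[0.075,0,0,0,0,-5,80],[0.075,0,0,0,0,-5,70]]'
python3 -m creep '[[0.075,0,0,0,0.5,-5,50],[0.075,0,0,0,0.5,-5,50],[0.075,0,0,0,0.5,-5,50],[0.075,0,0,0,0.5,-5,50],[0.075,0,0,0,0.5,-5,50],[0.075,0,0,0,0.5,-5,50]]'
python3 -c "
from h import *
go([.4975,-.3645,.15])"
```

```text
time_s: 3.05
tcp_pos: [0.6855, 0.1048, 0.2264]
eef_rot: [-162.6, 90.0, -65.9]
contact_force: [0.9, 0.6, 0.8]
gripper_width: 0.0695
time_s: 3.65
tcp_pos: [0.6349, -0.1887, 0.2265]
eef_rot: [-145.1, 90.0, -74.2]
contact_force: [-0.2, -0.5, 1.0]
gripper_width: 0.0441
t 3.65 tcp [ 0.6349 -0.1887  0.2265] jaw yaw 160.9 tool z yaw 70.9 tilt [ 0.     -0.0002] w 44.09 F [-0.2 -0.5  1. ] M [ 0.06 -0.15  0.02] j [  0.3  19.4  -1.1   0.  -69.6 -19.4]
 shift cm tool [  7.65   7.23 -21.11]
```

```bash
python3 -m creep '[[0,0,0,0,1.5,-4.2,45],[0,0,0,0,1.5,-4.2,45],[0,0,0,0,1.4,-4.2,45],[0,0,0,2,1.4,-4.2,45],[0,0,0,2.5,1.4,-4.3,45],[0.15,0,0,2.5,0,0,45],[0.15,0,0,0,0,0,45],[0,0,0,0,0,0,45]]'
python3 -c "
from h import *
go([.4975,-.3645,.081])
for n in('top','side'):
    im,d=r.capture(n); u,v=proj(n,[.4975,-.3645,.1])[0].astype(int); cv2.imwrite('pics/'+n+'1.png',im); c=im[v-24:v+24,u-32:u+32]; cv2.imwrite('pics/z'+n+'.png',cv2.resize(c,(400,300),interpolation=cv2.INTER_CUBIC))
cv2.imwrite('pics/c3.png',np.hstack([cv2.imread('pics/ztop.png'),cv2.imread('pics/zside.png')]))
"
```

```text
time_s: 4.45
tcp_pos: [0.4991, -0.3622, 0.1566]
eef_rot: [111.6, 89.9, 165.3]
contact_force: [0.0, -0.5, 0.7]
gripper_width: 0.0392
t 4.45 tcp [ 0.4991 -0.3622  0.1566] jaw yaw 143.7 tool z yaw 53.7 tilt [-0.0014  0.0004] w 39.18 F [ 0.  -0.5  0.7] M [ 0.1  -0.15 -0.03] j [-17.8  18.2 -12.4   0.  -59.5 -18.4]
 shift cm tool [ 7.56 -0.02 -0.28]
```

View pics/c3.png

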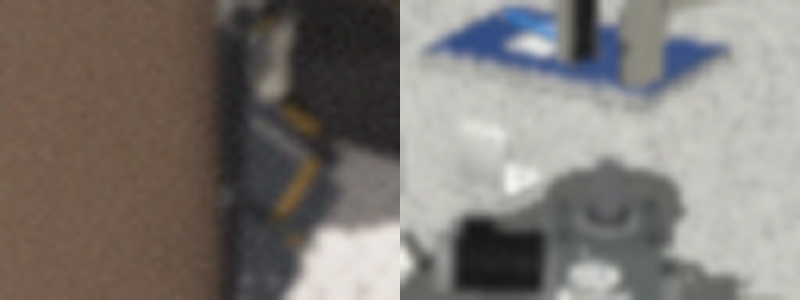

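The arm hides the shaft from the top camera. In the side view the shaft's tip is at about (608,160) in the crop, centred under the two fingertips at (580..645, 60). I'll go down.

```bash
python3 -m creep '[[0,0,0,2.5,0,-0.28,45],[0,0,0,2.5,0,0,45],[0,0,0,2,0,0,45],[0,0,0,0.55,0,0,45],[0,0,0,0,0,0,45]]' 8
python3 -m creep '[[0,0,0,0,0,0,5],[0,0,0,0,0,0,5],[0,0,0,0,0,0,5],[0,0,0,0,0,0,5],[0,0,0,0,0,0,5]]' 8
python3 -c "
from h import *
go([.4975,-.3645,.081])"
```

```text
time_s: 5.05
tcp_pos: [0.4984, -0.3638, 0.0818]
eef_rot: [118.4, 90.0, 172.4]
contact_force: [0.2, 0.3, 0.3]
gripper_width: 0.0392
time_s: 5.55
tcp_pos: [0.4982, -0.3639, 0.0826]
eef_rot: [-69.0, 90.0, -15.1]
contact_force: [-2.2, 2.2, 6.3]
gripper_width: 0.0159
t 5.55 tcp [ 0.4982 -0.3639  0.0826] jaw yaw 143.9 tool z yaw 53.9 tilt [ 0.0004 -0.0001] w 15.9 F [-2.2  2.2  6.3] M [ 1.25  0.59 -0.06] j [-18.   22.3 -17.2  -0.  -50.5 -18. ]
 shift cm tool [ 0.16  0.02 -0.09]
```

```bash
python3 -m creep '[[0,0,0,0,0,0,35],[0,0,0,0,0,0,35],[0.15,0,0,0,0,-0.05,35],[0.15,0,0,0,0,0,35],[0.15,0,0,0,0,0,35],[0.15,0,0,0,0,0,35],[0.15,0,0,0,0,0,35],[0.15,0,0,0,0,0,35]]' 8
python3 -m creep '[[0.15,0,0,0,0,0,35],[0.15,0,0,0,0,0,35],[0.15,0,0,0,0,0,35],[0.03,0,0,0,0,0,5],[0,0,0,0,0,0,5],[0,0,0,0,0,0,5],[0,0,0,0,0,0,5],[0,0,0,0,0,0,5]]' 8
python3 -c "
from h import *
go([.4975,-.3645,.081])"
```

```text
time_s: 6.35
tcp_pos: [0.4979, -0.3645, 0.0817]
eef_rot: [-156.7, 90.0, -154.7]
contact_force: [-0.4, -0.3, -0.1]
gripper_width: 0.0308
time_s: 7.15
tcp_pos: [0.4978, -0.3646, 0.0818]
eef_rot: [-110.2, 90.0, -135.3]
contact_force: [-0.8, -1.7, -1.2]
gripper_width: 0.0104
t 7.15 tcp [ 0.4978 -0.3646  0.0818] jaw yaw 64.9 tool z yaw -25.1 tilt [-0.0002 -0.0002] w 10.37 F [-0.8 -1.7 -1.2] M [-0.66 -0.09  0.03] j [-18.1  22.4 -17.2   0.  -50.4 -97. ]
 shift cm tool [ 0.08 -0.   -0.03]
```

```bash
python3 -m creep '[[0,0,0,0,0,0,5],[0.13,0,0,0,0,0,5],[0.13,0,0,0,0,0,5],[0.13,0,0,0,0,0,5],[0.13,0,0,0,0,0,5],[0.13,0,0,0,0,0,5],[0.13,0,0,0,0,0,5],[0.135,0,0,0,0,0,5]]' 15
python3 -m creep '[[0,0,0,0,0,0,5],[0,0,0,0,0,0,5],[0,0,0,0,0,0,5]]' 15
python3 -c "
from h import *
go([.4975,-.3645,.081])"
```

```text
time_s: 7.95
tcp_pos: [0.4977, -0.3647, 0.0818]
eef_rot: [-61.8, 90.0, -139.6]
contact_force: [-1.1, -3.1, -0.5]
gripper_width: 0.0102
time_s: 8.25
tcp_pos: [0.4977, -0.3646, 0.0818]
eef_rot: [-88.2, 90.0, -165.6]
contact_force: [-0.6, -3.6, -1.8]
gripper_width: 0.0099
t 8.25 tcp [ 0.4977 -0.3646  0.0818] jaw yaw 12.6 tool z yaw -77.4 tilt [-0.0004 -0.0001] w 9.87 F [-0.6 -3.6 -1.8] M [-1.46  0.39 -0.07] j [ -18.1   22.4  -17.2    0.   -50.5 -149.3]
 shift cm tool [ 0.08 -0.02 -0.01]
```

Flats are held at 9.9 mm with the jaw yaw at 12.6°, so the shaft is at its target. Next I open, lift and travel back to the pulley.

```bash
python3 -m creep '[[0,0,0,0,0,0,40],[0,0,0,0,0,0,60],[0,0,0,-1,0,0,60],[0,0,0,-3,0,0,60],[0,0,0,-4,0,0,60],[-0.15,0,0,-3,0,0,60],[-0.15,0,0,-1,0,0,60],[-0.15,0,0,0,0,0,60]]'
python3 -m creep '[[-0.15,0,0,0,0,0,60],[-0.15,0,0,0,0,0,60],[-0.15,0,0,0,0,0,60],[-0.15,0,0,0,0,0,60],[-0.15,0,0,0,0,0,60],[-0.15,0,0,0,0,0,60],[-0.15,0,0,0,0,0,60],[-0.15,0,0,0,0,0,60]]'
python3 -m creep '[[-0.15,0,0,0,0,0,60],[-0.15,0,0,0,0,0,60],[-0.15,0,0,0,0,0,60],[-0.15,0,0,0,0,0,60],[-0.15,0,0,0,0,0,60],[0,0,0,0,0,0,60]]'
python3 -c "
from h import *
go([.4625,.2957,.2],42)"
```

```text
time_s: 9.05
tcp_pos: [0.4992, -0.3648, 0.2056]
eef_rot: [29.6, 89.7, -21.8]
contact_force: [0.5, 0.3, -1.6]
gripper_width: 0.0525
time_s: 9.85
tcp_pos: [0.4981, -0.3643, 0.2029]
eef_rot: [-28.1, 89.9, -10.8]
contact_force: [0.6, -0.2, -0.6]
gripper_width: 0.0529
time_s: 10.45
tcp_pos: [0.4981, -0.3643, 0.2028]
eef_rot: [-73.8, 89.9, -13.7]
contact_force: [-0.3, 0.5, 0.3]
gripper_width: 0.053
t 10.45 tcp [ 0.4981 -0.3643  0.2028] jaw yaw 150.1 tool z yaw 60.1 tilt [ 0.001  -0.0002] w 53.0 F [-0.3  0.5  0.3] M [ 0.05 -0.09 -0.04] j [-18.1  16.   -9.   -0.  -64.9 -11.8]
 shift cm tool [ 0.26 36.   55.43]
 rx needed rad (mod pi) -1.255
```

```bash
python3 -m creep '[[0,0,0,0,2.57,3.96,60],[0,0,0,0,2.57,3.96,60],[0,0,0,0,2.57,3.96,60],[0,0,0,0,2.57,3.96,60],[0,0,0,0,2.57,3.96,60],[0,0,0,0,2.57,3.96,60],[0,0,0,0,2.57,3.96,60],[0,0,0,0,2.57,3.96,60]]'
python3 -m creep '[[0,0,0,0,2.57,3.96,60],[0,0,0,0,2.57,3.96,60],[0,0,0,0,2.57,3.96,60],[0,0,0,0,2.57,3.96,60],[0,0,0,0,2.57,3.96,60],[0,0,0,0,2.57,3.96,60]]'
python3 -m creep '[[-0.15,0,0,2,0,0,60],[-0.15,0,0,2,0,0,60],[-0.15,0,0,2,0,0,60],[-0.15,0,0,2,0,0,60],[-0.15,0,0,2,0,0,60],[-0.15,0,0,2,0,0,60],[-0.15,0,0,0,0,0,60],[-0.15,0,0,0,0,0,60]]'
python3 -c "
from h import *
go([.4625,.2957,.016],42)
im,d=r.capture('side'); W=cloud('side',d); u,v=proj('side',[.4625,.2957,.04])[0].astype(int); cv2.imwrite('pics/c4.png',cv2.resize(im[v-24:v+24,u-32:u+32],(640,480),interpolation=cv2.INTER_CUBIC)); print(u,v)"
```

```text
time_s: 11.25
tcp_pos: [0.4784, 0.0147, 0.2028]
eef_rot: [-35.1, 89.9, 24.5]
contact_force: [1.2, -0.6, 0.4]
gripper_width: 0.0524
time_s: 11.85
tcp_pos: [0.4639, 0.2979, 0.2028]
eef_rot: [-7.3, 89.9, 52.4]
contact_force: [2.3, 0.6, -0.2]
gripper_width: 0.0525
time_s: 12.65
tcp_pos: [0.4642, 0.2955, 0.0816]
eef_rot: [103.4, 89.9, -127.9]
contact_force: [-0.1, 0.8, 0.4]
gripper_width: 0.0524
t 12.65 tcp [0.4642 0.2955 0.0816] jaw yaw -141.2 tool z yaw 128.8 tilt [-0.0007 -0.0009] w 52.43 F [-0.1  0.8  0.4] M [ 0.09 -0.02  0.02] j [ 52.9  17.  -25.8  -0.  -47.3 -14.1]
 shift cm tool [6.56 0.11 0.12]
 rx needed rad (mod pi) -0.057
240 262
```

View pics/c4.png

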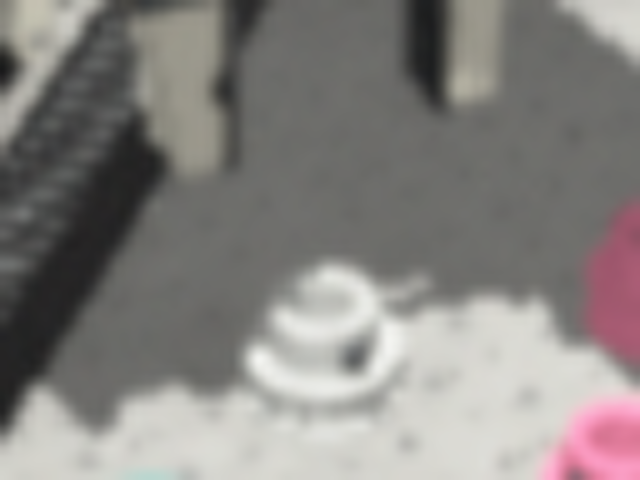

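The open fingers straddle the pulley. The hub centre is at about (327,300) in the crop and the screw head at (355,352), so the screw yaw is about 132°. I'll go down and grip.

```bash
python3 -m creep '[[-0.057,0,0,2.5,0.1,0.1,60],[0,0,0,2.5,0,0,60],[0,0,0,1,0,0,60],[0,0,0,0.5,0,0,60],[0,0,0,0,0,0,60]]' 12
python3 -m creep '[[0,0,0,0,0,0,20],[0,0,0,0,0,0,20],[0,0,0,0,0,0,20],[0,0,0,0,0,0,20],[0,0,0,0,0,0,20]]' 12
python3 -c "
from h import *
go([.4625,.2957,.016],42)"
```

```text
time_s: 13.2
tcp_pos: [0.4631, 0.2959, 0.0169]
eef_rot: [118.1, 90.0, -110.0]
contact_force: [-0.7, 0.6, 0.5]
gripper_width: 0.0526
time_s: 13.7
tcp_pos: [0.4633, 0.2961, 0.0175]
eef_rot: [-87.4, 89.9, 44.6]
contact_force: [-0.0, 0.4, 4.3]
gripper_width: 0.0268
t 13.7 tcp [0.4633 0.2961 0.0175] jaw yaw -138.1 tool z yaw 131.9 tilt [0.0008 0.0008] w 26.8 F [-0.   0.4  4.3] M [0.05 0.29 0.01] j [ 53.   21.9 -29.3   0.  -38.7 -11.1]
 shift cm tool [0.15 0.09 0.02]
 rx needed rad (mod pi) -0.001
```

```bash
python3 -m creep '[[0,0,0,0,0,0,20],[0,0,0,-0.5,0,0,20],[0,0,0,-2.5,0,0,20],[0,0,0,-4,0,0,20],[0,0,0,-4,0,0,20],[0,0,0,-4,0,0,20]]' 25
python3 -c "
from h import *
go([.35,.62,.38])"
```

```text
time_s: 14.3
tcp_pos: [0.4625, 0.2953, 0.1683]
eef_rot: [91.2, 89.9, -136.9]
contact_force: [0.3, 0.9, -0.7]
gripper_width: 0.0264
t 14.3 tcp [0.4625 0.2953 0.1683] jaw yaw -138.1 tool z yaw 131.9 tilt [-0.0007 -0.0007] w 26.43 F [ 0.3  0.9 -0.7] M [ 0.2  -0.13 -0.  ] j [ 53.   11.4 -20.1  -0.  -58.6 -11.1]
 shift cm tool [-21.18 -13.31  31.68]
```

```bash
python3 -m creep '[[0,0,0,-2.6,-1.7,3.9,20],[0,0,0,-2.6,-1.7,3.9,20],[0,0,0,-2.6,-1.7,3.9,20],[0,0,0,-2.6,-1.7,3.9,20],[0,0,0,-2.6,-1.7,3.9,20],[0,0,0,-2.6,-1.7,3.9,20],[0,0,0,-2.6,-1.7,3.9,20],[0,0,0,-2.6,-1.5,3.9,20]]'
python3 -m creep '[[0,0,0,0,0,0,20],[0,0,0,0,0,0,20]]'
python3 -c "
from h import *
go()
p=np.array(r.get_state()['tcp_pos']); c=[r.capture('side') for _ in range(4)]; im=np.mean([x[0] for x in c],0).astype(np.uint8); np.save('hd.npy',np.median([x[1] for x in c],0)); cv2.imwrite('pics/side2.png',im)
u,v=proj('side',p)[0].astype(int); print(u,v); cv2.imwrite('pics/c5.png',cv2.resize(im[v-30:v+45,u-50:u+50],(800,600),interpolation=cv2.INTER_CUBIC))"
```

```text
time_s: 15.1
tcp_pos: [0.3532, 0.6185, 0.3758]
eef_rot: [101.2, 90.0, -126.8]
contact_force: [0.1, 0.7, -0.8]
gripper_width: 0.0267
time_s: 15.3
tcp_pos: [0.3533, 0.6181, 0.374]
eef_rot: [102.0, 89.9, -126.0]
contact_force: [-0.1, 0.6, -1.5]
gripper_width: 0.0263
t 15.3 tcp [0.3533 0.6181 0.374 ] jaw yaw -138.0 tool z yaw 132.0 tilt [-0.0008 -0.0011] w 26.3 F [-0.1  0.6 -1.5] M [-0.05  0.    0.06] j [ 75.9  21.7  21.   -0.  -89.4 -33.8]
254 217
```

View pics/c5.png

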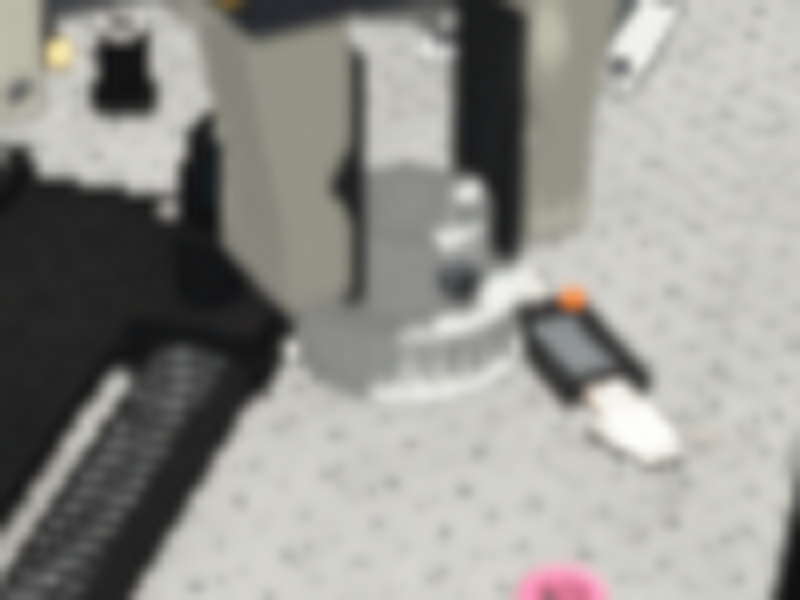

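The pulley hangs in the fingers, with the screw head at about (458,280) in the crop facing the camera. I'll check its tilt and the screw angle from depth.

```bash
python3 - <<'E'
from h import *
from scipy.optimize import least_squares
D=np.load("hd.npy"); W=cloud("side",D); s=r.get_state(); p=np.array(s["tcp_pos"])
Q=W-p; im=cv2.imread("pics/side2.png")
m=(np.hypot(Q[...,0],Q[...,1])<.03)&(Q[...,2]>-.03)&(Q[...,2]<.016)&(D>0)
print(m.sum())
q=Q[m]; v,u=np.nonzero(m)
az=np.degrees(np.arctan2(q[:,1],q[:,0])); rad=np.hypot(q[:,0],q[:,1])
rim=(q[:,2]<-.004)
for lo in range(0,220,20):
    k=(az%360>=lo)&(az%360<lo+20)&rim
    if k.sum()>3: print(lo,k.sum(),"zmin/max",np.round(np.percentile(q[k,2],[3,97])*1e3,1),"rad med",np.round(np.median(rad[k])*1e3,1))
# cylinder fit r=20 on rim: params cx,cy,tiltx,tilty
k=rim&(q[:,2]>-.018)&(rad>.014)
def res(a): 
    z=q[k,2]; return np.hypot(q[k,0]-a[0]-a[2]*z,q[k,1]-a[1]-a[3]*z)-.0195
f=least_squares(res,[0,0,0,0],loss="soft_l1",f_scale=.001); print("rim fit",np.round(f.x[:2]*1e3,2),"tilt deg",np.degrees(f.x[2:]),"rms",np.sqrt(np.mean(f.fun**2)))
# hub fit
h=(q[:,2]>0)&(q[:,2]<.011)&(rad<.017)
a0=f.x; print("hub pts",h.sum())
# dark pixels = screw
g=im.mean(2)
u0,v0=proj("side",p)[0]
sub=(abs(np.arange(512)-(u0+7))<7)[None,:]&(abs(np.arange(384)-(v0+4))<7)[:,None]
vv,uu=np.nonzero(sub&(g<75)); print("dark",len(uu),uu.mean(),vv.mean(),"tcp px",u0,v0, g[int(v0)-2:int(v0)+12,int(u0)-2:int(u0)+14].astype(int).tolist() if 0 else "")
w=W[vv,uu]-p; print("dark pts rel",np.round(np.median(w,0)*1e3,1),"az",np.degrees(np.arctan2(np.median(w[:,1]),np.median(w[:,0]))))
for a in range(110,165,5):
    b=np.radians(a); print(a,np.round(proj("side",p+[.017*np.cos(b),.017*np.sin(b),.0035])[0],1),end=" ")
E
```

```text
823
20 8 zmin/max [-18.8 -12.8] rad med 18.2
40 19 zmin/max [-19.1  -6.5] rad med 19.0
60 50 zmin/max [-19.1  -4.9] rad med 19.8
80 58 zmin/max [-19.2  -4.9] rad med 19.9
100 60 zmin/max [-19.4  -5.3] rad med 20.5
120 54 zmin/max [-19.1  -4.8] rad med 20.7
140 42 zmin/max [-19.2  -5.2] rad med 20.0
160 20 zmin/max [-17.9  -5.6] rad med 19.3
180 12 zmin/max [-18.5  -5.2] rad med 17.6
rim fit [1.71 0.61] tilt deg [9.20147435 1.33192556] rms 0.0015948833118209704
hub pts 210
dark 19 265.5263157894737 217.52631578947367 tcp px 254.37955956071917 216.31557450742554 
dark pts rel [-16.2  -0.4   2.2] az -178.58395774038559
110 [255.9 220.5] 115 [257.  220.5] 120 [258.1 220.3] 125 [259.1 220.1] 130 [260.1 219.9] 135 [261.1 219.6] 140 [262.  219.3] 145 [262.8 219. ] 150 [263.6 218.6] 155 [264.3 218.2] 160 [264.9 217.7]
```

Underside is level all round (zmin about -19 mm at every azimuth), so there is no tilt and the hub top sits 9.2 mm above the TCP. The screw azimuth is about 132°, square to the jaws. Now over to the shaft.

```bash
python3 -m creep '[[0,0,0,1.2,1.56,-4.22,20],[0,0,0,1.2,1.56,-4.22,20],[0,0,0,1.2,1.56,-4.22,20],[0,0,0,1.2,1.56,-4.22,20],[0,0,0,1.2,1.56,-4.22,20],[0,0,0,1.2,1.56,-4.22,20],[0,0,0,1.2,1.56,-4.22,20],[0,0,0,1.2,1.56,-4.22,20]]'
python3 -m creep '[[0,0,0,1.2,1.56,-4.22,20],[0,0,0,1.2,1.56,-4.22,20],[0,0,0,0.4,3.28,-3.37,20],[0,0,0,0.4,3.28,-3.37,20],[0,0,0,0.4,3.28,-3.37,20],[0,0,0,0.4,3.28,-3.37,20],[0,0,0,0.4,3.28,-3.37,20],[0,0,0,0.4,3.28,-3.37,20]]'
python3 -m creep '[[0,0,0,0.4,3.28,-3.37,20],[0,0,0,0.4,3.28,-3.37,20],[0,0,0,0.4,3.28,-3.37,20],[0,0,0,0.4,3.28,-3.37,20],[0,0,0,0.4,3.28,-3.37,20],[0,0,0,0.4,3.28,-3.37,20]]'
python3 -m creep '[[-0.132,0,0,0,0,0,20],[-0.132,0,0,0,0,0,20],[-0.132,0,0,0,0,0,20],[-0.132,0,0,0,0,0,20],[-0.132,0,0,0,0,0,20],[-0.132,0,0,0,0,0,20],[-0.132,0,0,0,0,0,20],[-0.132,0,0,0,0,0,20]]'
python3 -c "
from h import *
go([.4977,-.3647,.13],102.5)"
```

```text
time_s: 16.3
tcp_pos: [0.4871, 0.2798, 0.2787]
eef_rot: [-85.1, 90.0, 46.8]
contact_force: [0.1, -0.2, -0.6]
gripper_width: 0.027
time_s: 17.1
tcp_pos: [0.5076, -0.0854, 0.2311]
eef_rot: [-124.3, 89.9, 7.6]
contact_force: [0.9, 0.0, -0.7]
gripper_width: 0.0268
time_s: 17.7
tcp_pos: [0.496, -0.367, 0.207]
eef_rot: [-157.0, 90.0, -25.1]
contact_force: [1.7, 0.4, 0.2]
gripper_width: 0.0266
time_s: 18.5
tcp_pos: [0.4964, -0.365, 0.207]
eef_rot: [-22.9, 90.0, 169.8]
contact_force: [-0.9, 0.2, -0.0]
gripper_width: 0.027
t 18.5 tcp [ 0.4964 -0.365   0.207 ] jaw yaw -77.3 tool z yaw -167.3 tilt [-0.0001  0.    ] w 27.01 F [-0.9  0.2 -0. ] M [-0.05 -0.05  0.03] j [-18.2  15.8  -8.7   0.  -65.5 120.9]
 shift cm tool [ 7.7  -0.   -0.14]
 rx needed rad (mod pi) 0.003
```

```bash
python3 -m creep '[[0,0,0,2.5,0,-0.14,20],[0,0,0,2.5,0,0,20],[0,0,0,2,0,0,20],[0,0,0,0.7,0,0,20],[0,0,0,0,0,0,20],[0,0,0,0,0,0,20]]'
python3 -c "
from h import *
go([.4977,-.3647,.0908],102.5)
c=[r.capture('side') for _ in range(4)]; im=np.mean([x[0] for x in c],0).astype(np.uint8); u,v=proj('side',[.4977,-.3647,.1])[0].astype(int); print(u,v); cv2.imwrite('pics/c6.png',cv2.resize(im[v-15:v+15,u-20:u+20],(640,480),interpolation=cv2.INTER_CUBIC))"
```

```text
time_s: 19.1
tcp_pos: [0.4992, -0.3648, 0.131]
eef_rot: [130.2, 89.9, -37.4]
contact_force: [0.4, 1.0, -0.6]
gripper_width: 0.027
t 19.1 tcp [ 0.4992 -0.3648  0.131 ] jaw yaw -77.6 tool z yaw -167.6 tilt [ 0.001  -0.0008] w 27.02 F [ 0.4  1.  -0.6] M [-0.06 -0.02 -0.07] j [-18.1  19.5 -14.1   0.  -56.3 120.5]
 shift cm tool [ 4.02 -0.05  0.15]
 rx needed rad (mod pi) -0.001
275 146
```

View pics/c6.png

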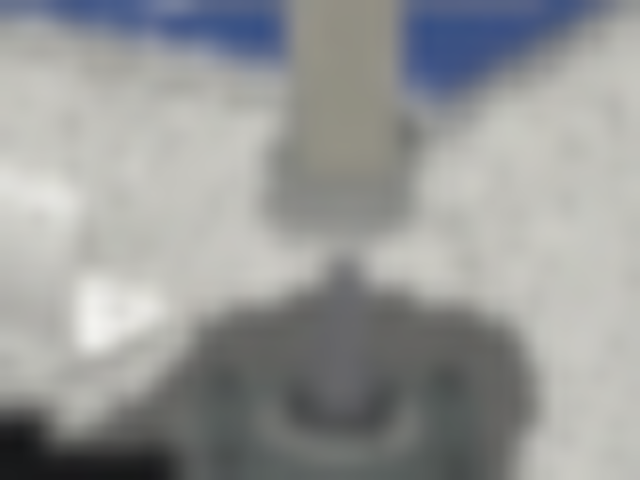

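The pulley (centre u≈340 in the crop) is over the shaft tip (345,260), which looks narrow, so the flats are edge-on as wanted. I'll correct by 1.5 mm and go down gently.

```bash
python3 -m creep '[[0,0,0,0.5,-0.03,0.12,20],[0,0,0,0.4,0,0,20],[0,0,0,0,0,0,20]]'
python3 -c "
from h import *
go([.4977,-.3647,.0908],102.5)"
python3 -m creep '[[0,0,0,0.2,0,0,20],[0,0,0,0.2,0,0,20],[0,0,0,0.2,0,0,20],[0,0,0,0.2,0,0,20]]'
python3 -c "
from h import *
go([.4977,-.3647,.0908],102.5)"
```

```text
time_s: 19.6
tcp_pos: [0.4973, -0.364, 0.12]
eef_rot: [-40.1, 89.9, 152.4]
contact_force: [-0.3, -0.4, -0.4]
gripper_width: 0.0268
t 19.6 tcp [ 0.4973 -0.364   0.12  ] jaw yaw -77.6 tool z yaw -167.6 tilt [-0.0012  0.0006] w 26.81 F [-0.3 -0.4 -0.4] M [-0.04 -0.03  0.01] j [-18.1  20.1 -14.9  -0.  -55.1 120.5]
 shift cm tool [ 2.92  0.08 -0.03]
 rx needed rad (mod pi) -0.001
time_s: 20.0
tcp_pos: [0.4978, -0.3643, 0.1127]
eef_rot: [-3.8, 90.0, -171.3]
contact_force: [-0.2, -0.1, -0.7]
gripper_width: 0.0268
t 20.0 tcp [ 0.4978 -0.3643  0.1127] jaw yaw -77.6 tool z yaw -167.6 tilt [-0.0001 -0.    ] w 26.77 F [-0.2 -0.1 -0.7] M [-0.08 -0.05 -0.06] j [-18.1  20.5 -15.4   0.  -54.1 120.5]
 shift cm tool [2.19 0.04 0.02]
 rx needed rad (mod pi) -0.001
```

```bash
python3 -m creep '[[0,0,0,0.2,0.02,0,20],[0,0,0,0.2,0,0,20],[0,0,0,0.2,0,0,20],[0,0,0,0.2,0,0,20],[0,0,0,0.2,0,0,20]]'
python3 -m creep '[[0,0,0,0.2,0,0,20],[0,0,0,0.2,0,0,20],[0,0,0,0,0,0,20]]'
python3 -c "
from h import *
go([.4977,-.3647,.0908],102.5)"
```

```text
time_s: 20.5
tcp_pos: [0.4978, -0.3645, 0.1027]
eef_rot: [29.9, 90.0, -137.7]
contact_force: [0.4, 0.8, -1.2]
gripper_width: 0.0266
time_s: 20.8
tcp_pos: [0.4977, -0.3644, 0.0985]
eef_rot: [-39.9, 90.0, 152.5]
contact_force: [0.4, 1.0, -0.6]
gripper_width: 0.0267
t 20.8 tcp [ 0.4977 -0.3644  0.0985] jaw yaw -77.6 tool z yaw -167.6 tilt [-0.0004  0.0002] w 26.68 F [ 0.4  1.  -0.6] M [-0.04 -0.01  0.03] j [-18.1  21.3 -16.2  -0.  -52.5 120.5]
 shift cm tool [0.77 0.03 0.  ]
 rx needed rad (mod pi) -0.001
```

```bash
python3 -m creep '[[0,0,0,0.15,0.02,0,20],[0,0,0,0.15,0,0,20],[0,0,0,0.15,0,0,20],[0,0,0,0,0,0,20]]'
python3 -m creep '[[0,0,0,0.15,0,0,20],[0,0,0,0.15,0,0,20],[0,0,0,0,0,0,20],[0,0,0,0,0,0,20]]'
python3 -c "
from h import *
go([.4977,-.3647,.0908],102.5)
for n in('side','top'):
    c=[r.capture(n) for _ in range(5)]; W=cloud(n,np.median([x[1] for x in c],0)); im=np.mean([x[0] for x in c],0).astype(np.uint8)
    u,v=proj(n,[.4977,-.3647,.1])[0].astype(int); cv2.imwrite('pics/z'+n+'.png',cv2.resize(im[v-15:v+15,u-20:u+20],(400,300),interpolation=cv2.INTER_CUBIC))
    q=(W-[.4977,-.3647,0]).reshape(-1,3); q=q[(np.hypot(q[:,0],q[:,1])<.021)&(q[:,2]>.066)&(q[:,2]<.125)]
    if len(q):
        k=np.hypot(q[:,0],q[:,1])>.0165; print(n,len(q),'rim z pct',np.round(np.percentile(q[k,2],[3,20,50,80,97]),4) if k.sum() else '')
cv2.imwrite('pics/c7.png',np.hstack([cv2.imread('pics/zside.png'),cv2.imread('pics/ztop.png')]))"
```

```text
time_s: 21.2
tcp_pos: [0.4977, -0.3646, 0.0941]
eef_rot: [-36.6, 90.0, 155.9]
contact_force: [0.1, 0.1, -1.0]
gripper_width: 0.0267
time_s: 21.6
tcp_pos: [0.4979, -0.3647, 0.0913]
eef_rot: [-30.7, 90.0, 161.8]
contact_force: [-0.0, -0.7, -2.1]
gripper_width: 0.0271
t 21.6 tcp [ 0.4979 -0.3647  0.0913] jaw yaw -77.6 tool z yaw -167.6 tilt [-0.0001  0.    ] w 27.14 F [-0.  -0.7 -2.1] M [-0.06 -0.02  0.01] j [-18.1  21.8 -16.6  -0.  -51.6 120.6]
 shift cm tool [ 0.05 -0.    0.02]
 rx needed rad (mod pi) -0.001
side 39 rim z pct [0.0698 0.0723 0.0791 0.0846 0.0965]
```

View pics/c7.png

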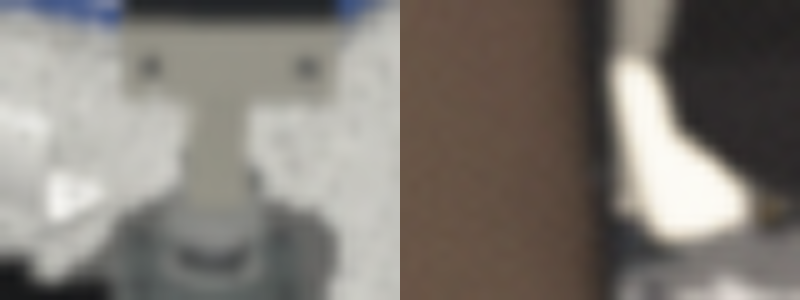

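It slid down with under about 2 N, and the screw centre is now below the shaft end, so the screw is over the flat. I'll trim the height by under 1 mm, settle and hand in.

```bash
python3 -m creep '[[0,0,0,0.06,0,0,20],[0,0,0,0,0,0,20],[0,0,0,0,0,0,20],[0,0,0,0,0,0,20],[0,0,0,0,0,0,20]]'
python3 -c "
from h import *
go([.4977,-.3647,.0906],102.5)
r.close_job()"
```

```text
time_s: 22.6
tcp_pos: [0.4979, -0.3647, 0.0908]
eef_rot: [30.1, 90.0, -137.4]
contact_force: [-1.0, -0.2, -1.6]
gripper_width: 0.0268
t 22.6 tcp [ 0.4979 -0.3647  0.0908] jaw yaw -77.6 tool z yaw -167.6 tilt [-0. -0.] w 26.76 F [-1.  -0.2 -1.6] M [-0.06  0.05 -0.07] j [-18.1  21.8 -16.7   0.  -51.5 120.6]
 shift cm tool [ 0.02 -0.    0.02]
 rx needed rad (mod pi) -0.001
the job is handed in; nothing more can be done
```

The spare pulley is on the bare shaft, screw to the front, and I handed the job in at about 22.6 s with the arm still gripping it at 25 N. The job reports no verdict.

- **Shaft:** I felt it with the fingers (15.9 mm on the round sides, then 10.4 mm on the flats) and turned it until a flat faced the front. The last reading across the flats was 9.9 mm with the jaws at 12.6°. The front direction is my camera estimate of the drive's yaw, 12–13° from the top view. A rough side-view fit gave about 16°, which still leaves the flat within tolerance.
- **Fit:** The pulley slid down with only about 2 N at the wrist, so the screw passed the shaft end over the flat. The gripper stands 0.2 mm from the felt shaft axis with no measurable tilt.
- **Height:** The hub top is between 100.0 and 101.3 mm by my two estimates of how the pulley sits in the fingers, which disagree by 1.3 mm. A coarse final depth view suggested slightly lower, about 98–100 mm. All three are within the 3 mm allowed.
- **Screw:** I measured its direction before the fit to about 4–5°. I could not see it once fitted, because the arm blocks the top view. The jaws are square to it, so the pads should be clear of its head.
- **Unexplained:** The gripper read about 26.8 mm on the 28 mm hub, and I did not find out why. The pulley still hung level.

I never closed on or came near the finished drive, the caliper, the hex key or the lens case, though I did not measure their positions again at the end.

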